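Close up the row of biscuit tins and bridge it with the small one

ROBOT

A 6-joint arm with a two-finger parallel gripper is mounted at the origin on the work surface. World frame = base frame: x ahead of the robot, y to its left, z up, the work surface at z = 0. Lengths are in m, angles in degrees, forces in N, time in s.
With the tool pointing down it reaches from about 0.35 to 0.875 m from the base axis. Payload 4.2 kg.
Tool frame: the origin (TCP) lies on the front face of the gripper's body, between the roots of the fingers; the fingertips stand finger_overhang ahead of it and the grasp point (between the pads) lies 51 mm ahead of it (finger_overhang is the distance from the TCP to the fingertips, in m); z points along the fingers, y is the line along which they close (so a half turn about z gives the same grasp; the last joint's range is limited). The gripper opens to 87 mm and grips with 3 to 60 N. Pads are 19 mm wide; open, the fingers measure 117 mm over their backs; the gripper's body (75 mm by 190 mm) begins 51 mm behind the grasp point.
Start: joints at [-58.235, 22.042, 0.453, 0, -68.411, -14.817], TCP at [0.182, -0.598, 0.292] pointing down, gripper open.
Joint ranges: [-179.83, 179.83], [-69.29, 118.12], [-61.27, 80.66], [-181.25, 117.63], [-171.15, -9.14], [-177.46, 177.46]. Speed limits (degrees/s): [159.86, 159.86, 180, 180, 180, 180].

INTERFACE

Orientations are given as a 3x3 rotation matrix whose columns are the frame's x, y, z axes.
In Python, from station import sense, capture, camera_model, finish_job, finger_overhang gives the robot as it stands. The module is installed in compiled form; this text tells all that it offers.
- The arm moves only by the tool jog_arm, never from a script. Its argument "rows" is a list that holds one entry, the list of rows, each a list of 4 numbers: the shift along the tool's x, y, z in m, then the turn about the tool's z in rad. A call has 1 to 20 rows; each row shifts and turns the commanded pose from where the row before left it, along the tool's axes as they then stand; what a row does not reach is not made up. A row lasts 1/8 s, in which the tool goes at most 62.5 mm and 10.7 degrees, less where a joint would pass 70% of its speed; a pose out of reach is approached as far as the arm can. A call is refused whole if a number of a shift passes 0.0625 or a number of a turn 0.188, either way. A call with a gripper value outside its range is refused whole. "claw" is the opening, from 0 (shut) to 1 (fully open), set as the call begins (left out, the last holds). The fingers move at their own pace and stop on an object; the grip force is fixed at half the most. Time passes only in rows, so rows that do not move let the fingers close. It gives the time, the measured TCP pose, the force, the opening and the grip force at its end, in the units of the state.
- sense(): the state, without advancing time (a new reading comes with each control period).
- capture(name): name is "side" or "top" or "wrist"; returns the picture (384x512x3 uint8, red, green, blue); there is no depth.
- camera_model(name): a dict with "fovy" (degrees; the focal length in pixels is half the picture's height over the tangent of half this angle, whatever the lens; pixels are square), "cx", "cy" (the principal point, pixels), "eye" and "rotation" of the camera in the world. Camera axes: x right, y down, z forward; pixel columns grow to the right and rows downward; lengths in m; the calibration is good to about 2 mm. A picture is of the moment at which its call begins: read the wrist's pose just before it. camera_model takes no time and is no camera call; for the wrist camera it gives the pose at the moment of the call.
- finish_job(): hands the job in; it is judged then, once.
The state is a dict: "time_s": time; "joints": joint angles; "joint_velocities": joint speeds; "effort": joint torques, N m; "tcp_pos": TCP position; "ee_rot": TCP orientation; "wrist_force": force on the tool from outside, world axes, zero at the start; "moment": the same for the moment, N m; "gripper_width": opening from 0.0 (shut) to 1.0 (fully open); "gripper_force": force on a finger pad.
Only numpy, scipy, OpenCV 4.12 (cv2) and the standard library are available. Lean on these libraries where they do the work, as an engineer would, in place of code of your own. Each camera call takes 0.05 s, during which the arm holds its last target. There are 200 camera calls.

TASK

Slide the stray wide tin across the worktop, without lifting or tipping it, until it stands close up against both the flat front of the bread bin and the free side of the other wide tin (gaps under a centimetre). Then stand the small tin upright on top of the two, centred across the join between them, setting it down rather than dropping it. Leave the other wide tin, the tall canister and everything else where they are.

Things in the scene. Friction and masses are not known exactly. Their poses are not given: they have to be found in the camera images.
- bread_bin: Stainless roll-top bread bin with a black handle, fixed to the worktop at the far side of the row. 170 deep (its x) by 420 wide (its y) by 170 high. Origin: centre of its underside. Its -x axis points out of its front, towards the robot; the front is flat and upright, 85 mm in front of the origin, up to 85 mm high; above that the top curves back as a half cylinder of radius 85 mm.
- row_tin_center (a point): Wide tin of the row: plain steel biscuit tin, diameter 110, height 80, flat lid flush on top, 0.4 to 0.8 kg; stands about touching the front of the bread bin, beside the tall canister (on whichever side). Its free side is the side away from the tall canister. The point is its centre, 40 mm above its base; z is its axis.
- stray_tin_center (a point): Stray wide tin: the same make of tin (diameter 110, height 80, flat lid, 0.35 to 0.7 kg) standing alone on the open worktop nearest the robot, too wide for the gripper; it slides when pushed at half height and stops at once when the push stops. The point is its centre, 40 mm above its base; z is its axis.
- small_tin_center (a point): Small tin: plain steel, diameter 60, height 90, about 0.25 kg, standing on the left or right side of the worktop; the pepper mill stands on the other side. The point is its centre, 45 mm above its base; z is its axis.
- tall_canister_center (a point): Tall steel canister with black lid, diameter 110, height 190, standing in the row against the bread bin with the wide tin, about 45 mm clear of it. Not to be moved. The point is its centre, 95 mm above its base.
- pepper_mill: Dark wooden pepper mill, diameter 56, height 172. Bystander; origin at the centre of its base.
- mug: White mug, diameter 84, height 95. Bystander; origin at the centre of its base.
- soap_bottle: Green washing-up bottle, diameter 64, height 200. Bystander; origin at the centre of its base.
Not all that is in view belongs to the job. Leave any red look-alike of the part that bears small_tin_center alone.

How it is judged (in metres and radians):
On the way, in this order (a step that is already met when the one before it is completed fails the run):
1. the stray wide tin stands on the worktop close up against the bread bin and the other wide tin (x of stray_tin_center in the frame of bread_bin above -0.152 m and horizontal distance between stray_tin_center and row_tin_center below 0.122 m and height (world z) of stray_tin_center below 0.046 m and angle between stray_tin_center's own z axis and vertical below 0.05 rad), for 0.2 s.
2. the small tin stands on top across the join (height (world z) of small_tin_center between 0.12 and 0.13 m and angle between small_tin_center's own z axis and vertical below 0.08 rad and horizontal distance between small_tin_center and row_tin_center below 0.073 m and horizontal distance between small_tin_center and stray_tin_center below 0.073 m and x of small_tin_center in the frame of bread_bin between -0.165 and -0.12 m), for 0.2 s.
At the end, for the whole second after the job is handed in: Both wide tins upright on the worktop, within 12 mm of the bread bin's front and of one another; the small tin upright on both lids, its centre within 73 mm of each wide tin's centre and 120 to 165 mm in front of the bread bin's origin; all at rest (all of step 1 and all of step 2 and x of row_tin_center in the frame of bread_bin above -0.152 m and linear speed of each of small_tin, stray_tin, row_tin below 0.02 m/s); the robot touches nothing.
It fails at once if the stray wide tin is lifted more than 20 mm or tipped (height (world z) of stray_tin_center above 0.06 m or angle between stray_tin_center's own z axis and vertical above 0.3 rad).
It fails at once if the small tin is dropped (falls freely faster than 0.5 m/s, some 13 mm) (linear speed of small_tin above 0.5 m/s and contact force between the fingers and small_tin below 0.5 N).
It fails at once if the wide tin of the row or the tall canister is moved more than 20 mm (distance of any of row_tin_center, tall_canister_center from where it was at the start of the episode above 0.02 m).
It fails at once if the mill, mug or bottle is moved more than 20 mm (distance of any of pepper_mill, mug, soap_bottle from where it was at the start of the episode above 0.02 m).
It also fails if it takes over 72 s, if anything falls off the work surface, if the arm or the gripper's body presses on something with over 40 N, if the wrist force passes 120 N, or if a joint passes its speed limit or range.

## Working session

There is one attempt and no reset: what is moved stays moved. The work goes in short steps, Python scripts to look and compute and a tool call to move; the robot and the scene stay as the last step left them, time stands still between calls to the robot, and variables do not carry over. Pictures are saved under pics/ and viewed, at most 10 in all, crops included, and the job is handed in when it is done.

Besides the shell and the picture viewer there is one more tool, called after "Call:" by a JSON object that holds its "op" and its "data". jog_arm: Moves the arm, as the interface text tells. Its arguments: {"type":"object","properties":{"rows":{"type":"array"},"claw":{"type":"number"}},"required":["rows"]}

```bash
mkdir -p pics
cat > h.py <<'E'
import numpy as np, cv2
from station import sense, capture, camera_model, finish_job, finger_overhang
def K(n):
    m=camera_model(n); return m,192/np.tan(np.radians(m['fovy'])/2)
def ray(n,u,v):
    m,f=K(n); d=np.array(m['rotation'])@np.array([(u-m['cx'])/f,(v-m['cy'])/f,1.]); return np.array(m['eye']),d/np.linalg.norm(d)
def onz(n,u,v,z):
    e,d=ray(n,u,v); return e+d*(z-e[2])/d[2]
def proj(n,p):
    m,f=K(n); c=np.array(m['rotation']).T@(np.array(p)-np.array(m['eye'])); return np.array([m['cx']+f*c[0]/c[2],m['cy']+f*c[1]/c[2]])
def save(n,name):
    im=capture(n); cv2.imwrite(f'pics/{name}.png',im[:,:,::-1]); return im
E
python3 - <<'E'
from h import *
a=save('side','s0');b=save('top','t0')
cv2.imwrite('pics/both0.png',np.vstack([a,b])[:,:,::-1]) if 0 else None
for n in('side','top'):
    m=camera_model(n);print(n,m)
print(finger_overhang if not callable(finger_overhang) else finger_overhang()); print(sense())
E
```

```text
side {'fovy': 47.94593092722801, 'cx': 263.4122748977318, 'cy': 186.02704677654833, 'eye': array([0.1442678 , 0.89561354, 0.83572388]), 'rotation': array([[-0.93279977, -0.19706102,  0.30174748],
       [-0.36013266,  0.54161948, -0.7595741 ],
       [-0.01374986, -0.81719967, -0.57619063]])}
top {'fovy': 51.13300809677438, 'cx': 249.47976571442024, 'cy': 185.70506713783422, 'eye': array([ 0.42912527, -0.06249924,  1.48282687]), 'rotation': array([[-0.00645723, -0.9972485 ,  0.0738494 ],
       [-0.99995837,  0.00596339, -0.00690574],
       [ 0.00644634, -0.07389092, -0.99724549]])}
0.0697
{'time_s': 0.1, 'joints': array([-5.82350316e+01,  2.20883649e+01,  3.86710904e-01, -2.43591383e-02,
       -6.84111632e+01, -1.48185448e+01]), 'joint_velocities': array([-0.01240619, -0.11115663,  0.24695203,  0.09453935,  0.01656034,
        0.02788853]), 'effort': array([-6.94257596e-04, -3.91687953e+01,  1.87934232e+01,  4.23188746e+00,
        1.34667568e-02, -7.66137055e-05]), 'tcp_pos': array([ 0.18209585, -0.5974647 ,  0.29124403]), 'ee_rot': array([[-9.56623385e-01, -2.91326635e-01, -7.00443072e-04],
       [-2.91327452e-01,  9.56621541e-01,  1.88218362e-03],
       [ 1.21728711e-04,  2.00459916e-03, -9.99997983e-01]]), 'wrist_force': array([0.81671999, 0.43297926, 0.3962922 ]), 'moment': array([-0.00161829, -0.10363621,  0.01613518]), 'gripper_force': 0.0, 'gripper_width': 1.0011786408456735}
```

View pics/s0.png

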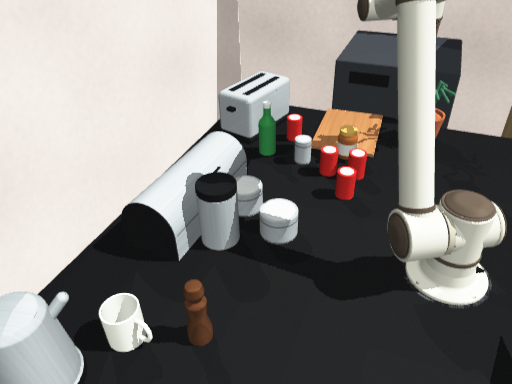

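View pics/t0.png

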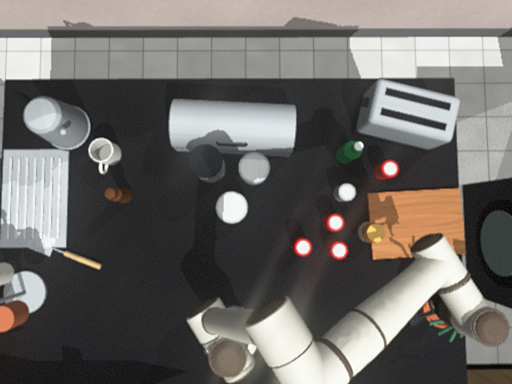

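Candidates for the small tin in the side and top pictures:
- Plain steel tin at side (303,149), top (346,191).
- Red tins at side (294,127), (329,160), (357,163), (345,183).
- Brass-lidded jar at side (348,138), top (375,233).

I choose the plain steel one. The other items are at:
- Stray tin: side (279,221), top (232,207).
- Row tin: side (246,195), top (254,167). Its free side is to the right in the top view, which is -y.

A close crop will check the choice.

Run:
```python
from h import *
t=cv2.imread('pics/t0.png');s=cv2.imread('pics/s0.png')
cv2.imwrite('pics/tc.png',cv2.resize(t[90:265,165:400],None,fx=3.4,fy=3.4,interpolation=cv2.INTER_CUBIC))
cv2.imwrite('pics/sc.png',cv2.resize(s[95:265,115:315],None,fx=3.5,fy=3.5,interpolation=cv2.INTER_CUBIC))
for n,im in(('top',t),('side',s)):
    g=im.min(2)
    for th in(60,110,150,185,215):
        k,l,st,c=cv2.connectedComponentsWithStats((g>th).astype(np.uint8))
        print(n,th,[(*st[i].tolist(),) for i in range(1,k) if 60<st[i,4]<9000 and 160<c[i,0]<400 and 85<c[i,1]<270])
```

```text
top 60 [(168, 98, 129, 88, 7385), (353, 141, 11, 11, 97), (199, 160, 26, 22, 149), (383, 161, 15, 16, 188), (334, 183, 23, 19, 350), (215, 191, 34, 34, 878), (328, 215, 16, 16, 201), (296, 240, 15, 16, 195), (331, 243, 16, 16, 196)]
top 110 [(169, 100, 128, 51, 5348), (354, 141, 10, 10, 76), (239, 152, 31, 32, 763), (383, 162, 14, 14, 152), (338, 183, 18, 18, 256), (216, 191, 32, 33, 806), (329, 216, 14, 14, 159), (296, 240, 14, 15, 162), (332, 243, 14, 15, 162)]
top 150 [(169, 103, 127, 47, 4561), (240, 155, 28, 28, 589), (384, 162, 13, 13, 136), (339, 184, 17, 17, 229), (217, 192, 31, 31, 738), (329, 216, 13, 14, 143), (297, 241, 13, 13, 142), (333, 244, 13, 13, 141)]
top 185 [(170, 108, 126, 39, 3564), (384, 162, 13, 13, 127), (339, 184, 16, 16, 206), (222, 192, 25, 31, 630), (330, 216, 12, 13, 125), (297, 241, 13, 13, 130), (333, 244, 13, 13, 131)]
top 215 [(379, 95, 36, 12, 95), (379, 104, 33, 9, 64), (170, 116, 125, 23, 1598), (384, 163, 12, 12, 111), (340, 185, 14, 15, 164), (223, 193, 24, 29, 568), (330, 217, 12, 12, 117), (297, 241, 12, 13, 116), (333, 244, 12, 13, 118)]
side 60 [(288, 114, 13, 7, 73), (294, 134, 20, 31, 485), (339, 167, 16, 9, 118)]
side 110 [(289, 114, 12, 6, 61), (295, 135, 17, 29, 389), (360, 140, 13, 11, 70), (337, 142, 28, 15, 260), (323, 146, 13, 7, 81), (340, 167, 14, 9, 105), (236, 175, 63, 68, 2240), (200, 193, 36, 57, 1434)]
side 150 [(295, 135, 17, 28, 211), (341, 145, 15, 11, 93), (323, 146, 13, 7, 77), (352, 149, 13, 8, 81), (340, 167, 14, 9, 99), (237, 176, 26, 19, 381), (217, 194, 19, 55, 512), (250, 195, 48, 47, 1001)]
side 185 [(295, 135, 16, 8, 107), (323, 146, 13, 7, 74), (352, 149, 13, 8, 72), (340, 167, 14, 8, 89), (259, 199, 39, 22, 591)]
side 215 [(222, 72, 67, 30, 605), (137, 132, 105, 96, 3137), (296, 135, 15, 8, 88), (323, 146, 13, 7, 70), (352, 149, 13, 7, 69), (340, 167, 14, 8, 85), (260, 199, 38, 21, 558)]
```

View pics/tc.png

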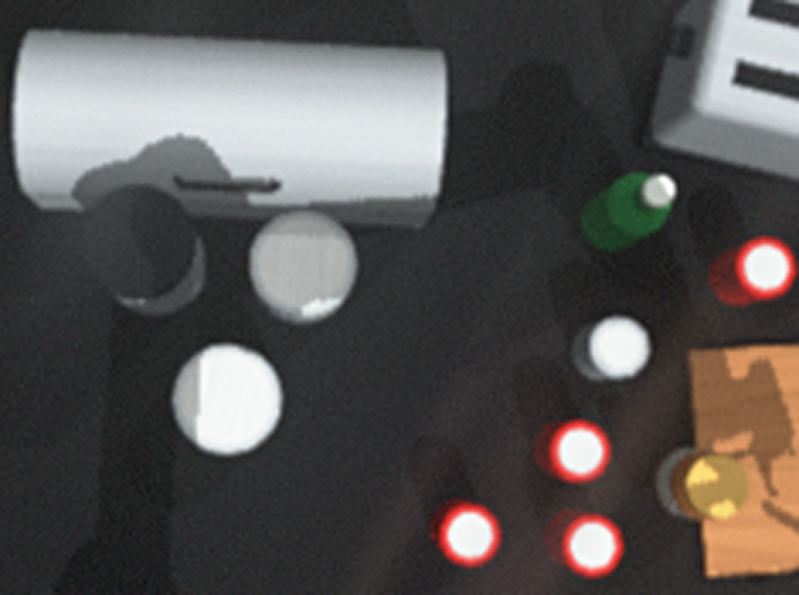

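View pics/sc.png

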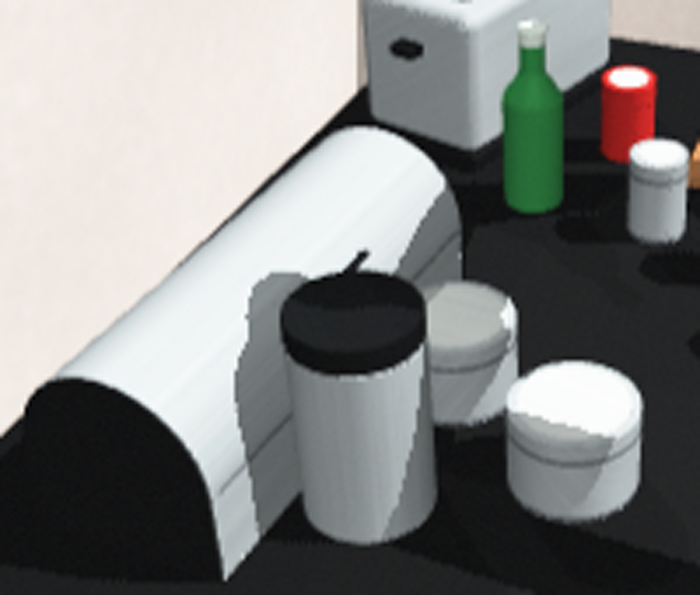

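The crops confirm the choice: plain steel small tin at top (347,192) and side (303,139 lid), with its red look-alikes around it. In the top view the row lid is at (254,168.5), the stray lid at (232,207.3), and the bin's front foot runs from (176,151) to (290,157).

```bash
cat > m.py <<'E'
from h import *
T=lambda x,y:(x/3.4+165-.35,y/3.4+90-.35)
S=lambda x,y:(x/3.5+115-.36,y/3.5+95-.36)
def tri(a,b):
    e1,d1=ray('top',*a);e2,d2=ray('side',*b)
    A=np.stack([d1,-d2],1);s=np.linalg.lstsq(A,e2-e1,rcond=None)[0];p,q=e1+s[0]*d1,e2+s[1]*d2
    return (p+q)/2,np.linalg.norm(p-q)
R=3
for nm,t,u0,u1,vt,h,r in(('stray',T(228,399),507,642,362,.08,.055),('row',T(303,267),None,518,281,.08,.055),('small',T(619,348),629,687,139,.09,.03)):
    p=onz('top',*t,h)
    d=p-camera_model('side')['eye'];sn=-d[2]/np.linalg.norm(d)
    if u0 is None:u0=u1-2*68*0.9  # occluded; rough
    c=S((u0+u1)/2,vt+(u1-u0)/2*sn)
    print(nm,'plane',p.round(4),'tri',*[np.round(x,4) for x in tri(t,c)],'side px pred',proj('side',p).round(1),'seen',np.round(c,1))
print('canister',onz('top',*T(143,240),.19).round(3),'bottle cap',onz('top',*T(659,190),.2).round(3))
for n,q in(('reds',[(766,267),(580,451),(470,534),(593,545)]),):
    for x in q: print(n,onz('top',*T(*x),.09).round(3))
print('mill',onz('top',118,196,.0).round(3))
print('binfront z0 top',onz('top',*T(38,207),0).round(4),onz('top',*T(424,228),0).round(4),onz('top',*T(200,217),0).round(4))
print('side z0',onz('side',*S(225,578),0).round(4),'side z85',onz('side',*S(220,495),.085).round(4),onz('side',*S(461,235),.085).round(4))
E
python3 m.py
```

```text
stray plane [ 0.4588 -0.0097  0.08  ] tri [ 0.4587 -0.0097  0.077 ] 0.0005 side px pred [278.7 209.2] seen [278.8 210. ]
row plane [ 0.5947 -0.0877  0.08  ] tri [ 0.5948 -0.0877  0.0794] 0.0 side px pred [245.2 184.8] seen [245.2 184.9]
small plane [ 0.5083 -0.4105  0.09  ] tri [ 0.5092 -0.4104  0.0891] 0.0019 side px pred [303.2 138.2] seen [302.6 138.3]
canister [0.609 0.067 0.19 ] bottle cap [ 0.652 -0.425  0.2  ]
reds [ 0.591 -0.564  0.09 ]
reds [ 0.403 -0.368  0.09 ]
reds [ 0.32  -0.255  0.09 ]
reds [ 0.309 -0.379  0.09 ]
mill [0.504 0.413 0.   ]
binfront z0 top [0.6719 0.2007 0.    ] [ 0.6464 -0.2221  0.    ] [0.6599 0.0233 0.    ]
side z0 [0.6724 0.1964 0.    ] side z85 [0.6662 0.1932 0.085 ] [ 0.6398 -0.2037  0.085 ]
```

Call:
{"op": "jog_arm", "data": {"rows": [[[0,0,0,-0.1624],[0,0,0,-0.1624],[0,0,0,-0.1624],[0,0,0,-0.1624],[0,0,0,-0.1624],[0,0,0,-0.1624],[0,0,0,-0.1624],[0,0,0,-0.1624],[0,0,0,-0.1624],[0,0,0,-0.1624],[0,0,0,0]]], "claw": 0.8}}

```text
time_s: 1.48
tcp_pos: [0.1821, -0.5976, 0.2917]
ee_rot: [[0.34, -0.94, -0.0], [-0.94, -0.34, 0.001], [-0.001, 0.0, -1.0]]
wrist_force: [-0.5, 0.1, 0.8]
gripper_width: 0.803
gripper_force: 0.0
```

Call:
{"op": "jog_arm", "data": {"rows": [[[-0.035,-0.0308,0,0],[-0.035,-0.0308,0,0],[-0.035,-0.0308,0,0],[-0.035,-0.0308,0,0],[-0.035,-0.0308,0,0],[-0.035,-0.0308,0,0],[-0.035,-0.0308,0,0],[-0.035,-0.0308,0,0],[-0.035,-0.0308,0,0],[-0.035,-0.0308,0,0],[-0.035,-0.0308,0,0],[-0.035,-0.0308,0,0],[-0.035,-0.0308,0,0],[-0.035,-0.0308,0,0],[-0.035,-0.0308,0,0],[0,0,0,0],[0,0,0,0]]]}}

```text
time_s: 3.6
tcp_pos: [0.4364, 0.0533, 0.2919]
ee_rot: [[0.341, -0.94, -0.001], [-0.94, -0.341, -0.0], [-0.0, 0.001, -1.0]]
wrist_force: [0.4, 1.0, -0.2]
gripper_width: 0.8
gripper_force: 0.0
```

Call:
{"op": "jog_arm", "data": {"rows": [[[0,0,0.025,0],[0,0,0.025,0],[0,0,0.025,0],[0,0,0.025,0],[0,0,0.025,0],[0,0,0.025,0],[0,0,0.025,0],[0,0,0.015,0],[0,0,0.01,0],[0,0,0,0],[0,0,0,0]]]}}

```text
time_s: 4.97
tcp_pos: [0.4372, 0.0534, 0.0928]
ee_rot: [[0.341, -0.94, 0.001], [-0.94, -0.341, 0.001], [-0.0, -0.001, -1.0]]
wrist_force: [-1.1, -0.9, -0.5]
gripper_width: 0.8
gripper_force: 0.0
```

Run:
```python
from h import *
a=save('side','s1');b=save('top','t1')
cv2.imwrite('pics/c1.png',np.hstack([cv2.resize(a[130:290,170:330],None,fx=2.5,fy=2.5),cv2.resize(b[110:270,160:320],None,fx=2.5,fy=2.5)])[:,:,::-1])
print(sense()['tcp_pos'],sense()['wrist_force'])
```

```text
[0.43719127 0.05360278 0.09289943] [ 0.47516133  0.11603905 -0.28703115]
```

View pics/c1.png

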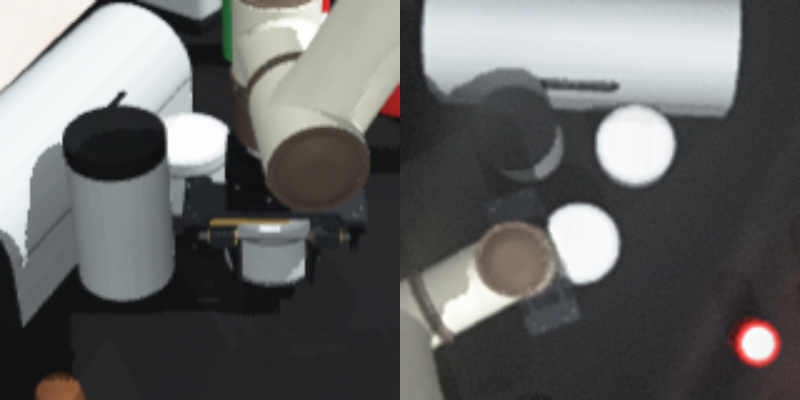

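The crop shows the gripper behind the stray tin, whose lid is at (583,243) in the right panel, and clear of the canister at (525,145). Now I nest against the tin and push towards -y.

Call:
{"op": "jog_arm", "data": {"rows": [[[0.005,0,0,0],[0.005,0,0,0],[0.005,0,0,0],[0.0095,0.0032,0,0],[0.0095,0.0032,0,0],[0.0095,0.0032,0,0],[0.0095,0.0032,0,0],[0.0095,0.0032,0,0],[0.0095,0.0032,0,0],[0.0095,0.0032,0,0],[0.0095,0.0032,0,0],[0.0095,0.0032,0,0],[0,0,0,0]]]}}

```text
time_s: 6.7
tcp_pos: [0.4434, -0.0519, 0.0921]
ee_rot: [[0.34, -0.94, -0.002], [-0.94, -0.34, -0.001], [0.0, 0.002, -1.0]]
wrist_force: [1.4, 0.7, 0.9]
gripper_width: 0.799
gripper_force: 0.1
```

```bash
cat > look.py <<'E'
from h import *
import sys
nm=sys.argv[1]
a=save('side','s'+nm);b=save('top','t'+nm)
s=sense();print(s['time_s'],s['tcp_pos'],s['wrist_force'])
for th in(150,185):
    k,l,st,c=cv2.connectedComponentsWithStats((b.min(2)>th).astype(np.uint8))
    for i in range(1,k):
        if 200<st[i,4]<1200 and 215<c[i,0]<330 and 145<c[i,1]<240:
            x,y,w,h,A=st[i];print(th,st[i],onz('top',x+w/2-.5,y+h/2-.5,.08).round(4))
E
python3 look.py 2
```

```text
6.8 [ 0.44307099 -0.05156038  0.09189264] [ 0.02945213  0.39132453 -0.61895191]
150 [240 152  30  32 743] [ 0.5971 -0.0903  0.08  ]
150 [250 191  24  32 477] [ 0.4599 -0.1137  0.08  ]
150 [206 205  33  29 589] [0.4173 0.0242 0.08  ]
185 [240 152  29  31 687] [ 0.5989 -0.0885  0.08  ]
185 [251 191  23  31 449] [ 0.4617 -0.1155  0.08  ]
185 [207 207  32  26 503] [0.4156 0.0225 0.08  ]
```

Call:
{"op": "jog_arm", "data": {"rows": [[[0.0098,0.0031,0,0],[0.0098,0.0031,0,0],[0.0098,0.0031,0,0],[0.0098,0.0031,0,0],[0.0098,0.0031,0,0],[0.0098,0.0031,0,0],[0.0098,0.0031,0,0],[0.0098,0.0031,0,0],[0.0098,0.0031,0,0],[0,0,0,0],[0,0,0,0],[-0.02,0,0,0],[-0.025,0,0,0],[-0.025,0,0,0],[0,0,0,0]]]}}

```text
time_s: 8.68
tcp_pos: [0.4239, -0.0764, 0.0926]
ee_rot: [[0.345, -0.939, 0.0], [-0.939, -0.345, -0.0], [0.0, -0.0, -1.0]]
wrist_force: [0.2, -0.3, 0.3]
gripper_width: 0.803
gripper_force: 0.0
```

Call:
{"op": "jog_arm", "data": {"rows": [[[0,0,0,-0.1657],[0,0,0,-0.1657],[0,0,0,-0.1657],[0,0,0,-0.1657],[0,0,0,-0.1657],[0,0,0,-0.1657],[0,0,0,-0.1657],[0,0,0,0]]]}}

```text
time_s: 9.68
tcp_pos: [0.4246, -0.0778, 0.0924]
ee_rot: [[0.998, -0.064, 0.001], [-0.064, -0.998, -0.0], [0.001, 0.0, -1.0]]
wrist_force: [0.2, -0.6, 0.6]
gripper_width: 0.8
gripper_force: 0.0
```

```bash
python3 look.py 3
```

```text
9.775 [ 0.42440769 -0.07771382  0.0923166 ] [-0.41160902 -0.82314689  0.42037554]
150 [240 152  30  32 726] [ 0.5971 -0.0903  0.08  ]
150 [270 190  31  32 676] [ 0.4629 -0.1959  0.08  ]
150 [215 210  34  29 593] [ 0.3998 -0.0088  0.08  ]
185 [244 153  25  30 563] [ 0.5971 -0.0956  0.08  ]
185 [274 190  26  31 595] [ 0.4646 -0.2012  0.08  ]
185 [216 213  31  25 494] [ 0.3963 -0.007   0.08  ]
```

Call:
{"op": "jog_arm", "data": {"rows": [[[-0.025,0,0,0],[-0.025,0,0,0],[0,0.019,0,0],[0,0.019,0,0],[0,0.019,0,0],[0,0.019,0,0],[0,0.019,0,0],[0,0.0188,0,0],[0,0,0,0],[0.02,0,0,0],[0.009,0,0,0],[0,0,0,0]]]}}

```text
time_s: 11.28
tcp_pos: [0.3964, -0.1894, 0.0921]
ee_rot: [[0.998, -0.062, -0.0], [-0.062, -0.998, 0.0], [-0.0, -0.0, -1.0]]
wrist_force: [0.2, -0.9, 0.8]
gripper_width: 0.8
gripper_force: 0.0
```

```bash
python3 look.py 4; python3 -c "
import cv2,numpy as np
b=cv2.imread('pics/t4.png');cv2.imwrite('pics/c4.png',cv2.resize(b[120:270,200:350],None,fx=4,fy=4,interpolation=cv2.INTER_CUBIC))"
```

```text
11.375 [ 0.39542508 -0.18936619  0.09205241] [ 0.53318015 -0.5567179  -0.07921716]
150 [240 155  29  29 612] [ 0.5918 -0.0885  0.08  ]
150 [270 190  31  23 557] [ 0.4786 -0.1961  0.08  ]
150 [254 214  31  27 617] [ 0.3885 -0.1392  0.08  ]
185 [283 190  17  18 231] [ 0.4872 -0.2172  0.08  ]
185 [255 217  28  24 503] [ 0.3833 -0.1374  0.08  ]
```

View pics/c4.png

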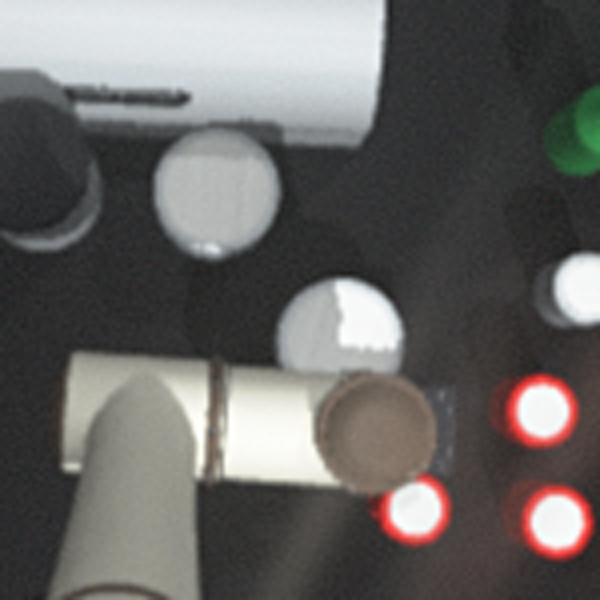

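The crop shows the row lid at (217,192), the stray lid at (340,341) and the gripper squarely behind it. I push along the bin's normal.

Call:
{"op": "jog_arm", "data": {"rows": [[[0.005,0,0,0],[0.005,0,0,0],[0.005,0,0,0],[0.01,0,0,0],[0.01,0,0,0],[0.01,0,0,0],[0.01,0,0,0],[0.01,0,0,0],[0.01,0,0,0],[0.01,0,0,0],[0.01,0,0,0],[0.01,0,0,0],[0.01,0,0,0],[0,0,0,0]]]}}

```text
time_s: 13.12
tcp_pos: [0.5099, -0.197, 0.0917]
ee_rot: [[0.998, -0.063, -0.004], [-0.063, -0.998, 0.0], [-0.004, -0.0, -1.0]]
wrist_force: [-3.6, -0.6, 2.1]
gripper_width: 0.804
gripper_force: 3.0
```

```bash
python3 look.py 5; python3 -c "
import cv2,numpy as np
b=cv2.imread('pics/t5.png');cv2.imwrite('pics/c5.png',cv2.resize(b[120:220,220:320],None,fx=6,fy=6,interpolation=cv2.INTER_CUBIC))"
```

```text
13.225 [ 0.50983508 -0.19694347  0.09169404] [-3.2852026  -1.28961155  0.68164243]
150 [257 173  31  28 628] [ 0.5297 -0.1511  0.08  ]
185 [239 152  25  19 364] [ 0.6202 -0.0781  0.08  ]
185 [258 176  28  25 520] [ 0.5245 -0.1493  0.08  ]
```

View pics/c5.png

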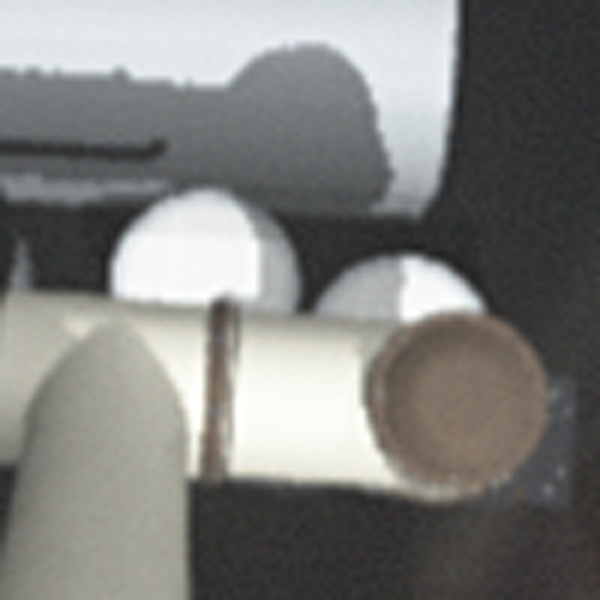

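Seen in the crop: row lid top at (205,188), stray lid top at (400,253), so about 30 mm of travel is left. I advance in small steps and watch the force.

Call:
{"op": "jog_arm", "data": {"rows": [[[0.005,0,0,0],[0.005,0,0,0],[0.005,0,0,0],[0.005,0,0,0],[0.003,0,0,0],[0.003,0,0,0],[0,0,0,0]]]}}

```text
time_s: 14.1
tcp_pos: [0.5375, -0.1984, 0.0922]
ee_rot: [[0.998, -0.062, 0.001], [-0.062, -0.998, -0.0], [0.001, 0.0, -1.0]]
wrist_force: [-2.4, -0.1, -1.8]
gripper_width: 0.797
gripper_force: 1.2
```

Call:
{"op": "jog_arm", "data": {"rows": [[[0.001,0,0,0],[0.001,0,0,0]]]}}

```text
time_s: 14.35
tcp_pos: [0.5385, -0.1985, 0.0923]
ee_rot: [[0.998, -0.062, -0.001], [-0.062, -0.998, 0.0], [-0.001, -0.0, -1.0]]
wrist_force: [-2.7, -0.1, -1.4]
gripper_width: 0.798
gripper_force: 1.8
```

```bash
python3 look.py 6; python3 -c "
import cv2,numpy as np
b=cv2.imread('pics/t6.png');g=b.min(2)
for u in (250,254,258,282,284,286,288,290): print(u,g[140:178,u].tolist())
for v in (158,160,162,164):print(v,g[v,235:310].tolist())"
```

```text
14.45 [ 0.53888615 -0.19855169  0.09228114] [-3.06989624 -0.24476462 -2.41148854]
150 [257 164  32  28 628] [ 0.5614 -0.1532  0.08  ]
150 [225 223  27  30 501] [ 0.353  -0.0312  0.08  ]
185 [258 166  29  25 530] [ 0.5597 -0.1515  0.08  ]
250 [112, 110, 109, 103, 100, 98, 97, 117, 149, 160, 139, 109, 136, 185, 218, 233, 236, 235, 239, 244, 211, 155, 151, 165, 185, 200, 212, 220, 226, 230, 236, 239, 244, 245, 243, 231, 207, 184]
254 [113, 107, 107, 103, 100, 100, 94, 107, 151, 160, 145, 144, 188, 210, 228, 235, 235, 234, 238, 247, 231, 170, 144, 154, 173, 188, 196, 208, 219, 227, 225, 204, 197, 209, 203, 190, 187, 185]
258 [113, 111, 105, 105, 100, 100, 97, 108, 152, 161, 148, 125, 128, 181, 211, 227, 233, 235, 237, 230, 160, 87, 64, 79, 89, 99, 104, 104, 109, 127, 137, 141, 145, 168, 187, 189, 178, 181]
282 [112, 112, 108, 110, 102, 101, 101, 97, 93, 91, 88, 84, 78, 75, 83, 106, 126, 137, 148, 152, 165, 177, 175, 151, 143, 149, 157, 165, 161, 149, 123, 102, 102, 100, 96, 85, 94, 95]
284 [111, 113, 110, 106, 105, 105, 99, 96, 93, 90, 91, 86, 79, 73, 88, 118, 132, 143, 149, 151, 167, 17
[... 1349 characters left out ...]
 166, 170, 167, 164, 158, 154, 155, 157, 154, 153, 154, 150, 151, 150, 152, 149, 144, 89, 61, 55, 64, 99, 131, 156, 163, 156, 153, 142, 142, 145, 124, 96, 83, 86, 89, 112, 139, 151, 167, 175, 171, 174, 176, 174, 175, 174, 173, 176, 188, 237, 250, 245, 218, 184, 160, 133, 132, 120, 119, 125, 122, 120, 95, 95, 86, 70, 52, 47, 45, 49, 48, 48]
164 [196, 188, 184, 172, 168, 173, 183, 186, 194, 192, 192, 191, 188, 187, 187, 185, 186, 184, 184, 173, 106, 71, 75, 89, 112, 147, 164, 162, 161, 159, 156, 155, 157, 158, 153, 153, 154, 150, 150, 147, 149, 148, 147, 146, 146, 143, 144, 143, 144, 145, 146, 142, 143, 127, 107, 100, 95, 87, 80, 84, 80, 78, 79, 79, 85, 88, 96, 96, 100, 90, 77, 62, 52, 46, 49]
```

Call:
{"op": "jog_arm", "data": {"rows": [[[0.0015,0,0,0],[0.0015,0,0,0],[0.0015,0,0,0],[0,0,0,0]]]}}

```text
time_s: 14.95
tcp_pos: [0.5437, -0.1989, 0.0923]
ee_rot: [[0.998, -0.062, 0.001], [-0.062, -0.998, -0.0], [0.001, 0.0, -1.0]]
wrist_force: [-2.8, 0.4, -2.3]
gripper_width: 0.797
gripper_force: 1.5
```

Call:
{"op": "jog_arm", "data": {"rows": [[[0.001,0,0,0],[0.001,0,0,0],[0,0,0,0]]]}}

```text
time_s: 15.32
tcp_pos: [0.544, -0.1989, 0.0922]
ee_rot: [[0.998, -0.062, -0.003], [-0.062, -0.998, 0.0], [-0.003, -0.0, -1.0]]
wrist_force: [-6.2, 0.9, 1.0]
gripper_width: 0.8
gripper_force: 2.9
```

Force rose to 6 N and the tin stopped, so it is against the bin. I retreat straight back, then up.

Call:
{"op": "jog_arm", "data": {"rows": [[[-0.004,0,0,0],[-0.01,0,0,0],[-0.02,0,0,0],[-0.03,0,0,0],[0,0,-0.03,0],[0,0,-0.05,0],[0,0,-0.06,0],[0,0,-0.06,0],[0,0.05,0,0],[0,0.06,0,0],[0,0.06,0,0],[0,0.04,0,0],[0,0,0,0],[0,0,0,0]]], "claw": 1.0}}

```text
time_s: 17.08
tcp_pos: [0.4684, -0.4043, 0.2924]
ee_rot: [[0.998, -0.062, 0.001], [-0.062, -0.998, -0.0], [0.001, 0.0, -1.0]]
wrist_force: [-0.8, 0.7, -0.0]
gripper_width: 1.0
gripper_force: 0.0
```

```bash
python3 look.py 7
python3 - <<'E'
from h import *
b=cv2.imread('pics/t7.png');a=save('wrist','w7');print(camera_model('wrist'))
c1=cv2.resize(b[135:210,220:320],(400,300),interpolation=cv2.INTER_CUBIC)
cv2.imwrite('pics/c7.png',np.hstack([c1,cv2.resize(a[:,:,::-1],(400,300))]))
E
```

```text
17.175 [ 0.4687309  -0.40362718  0.29270956] [ 0.13895867 -0.8530196   0.7558822 ]
150 [239 152  31  32 764] [ 0.5971 -0.0885  0.08  ]
150 [272 153  29  32 745] [ 0.5929 -0.2011  0.08  ]
185 [239 153  30  30 712] [ 0.5971 -0.0868  0.08  ]
185 [272 154  29  30 702] [ 0.5929 -0.2011  0.08  ]
{'fovy': 67.65203259708979, 'cx': 257.6215364314541, 'cy': 192.02835208000891, 'eye': array([ 0.53872021, -0.40758383,  0.38546646]), 'rotation': array([[-6.00685097e-02, -9.63889012e-01, -2.59441219e-01],
       [-9.98194252e-01,  5.79777950e-02,  1.57102312e-02],
       [-1.01089461e-04,  2.59916424e-01, -9.65631111e-01]])}
```

View pics/c7.png

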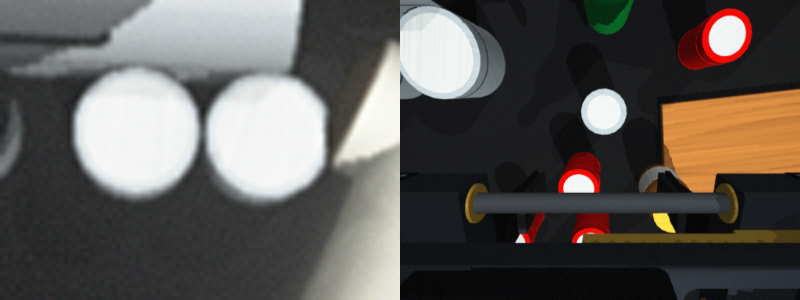

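Left panel: row lid (137,132) and stray lid (267,137) stand about 113 mm apart, snug to the bin. Right panel (wrist): the steel small tin is at (203,111), with a red one below it at (178,185).

Run:
```python
from h import *
a=cv2.imread('pics/w7.png')
k,l,st,c=cv2.connectedComponentsWithStats((a.min(2)>150).astype(np.uint8))
for i in range(1,k):
    if 200<c[i,0]<320 and 90<c[i,1]<200 and st[i,4]>300:
        x,y,w,h,A=st[i];p=onz('wrist',x+w/2-.5,y+h/2-.5,.09);print(st[i],c[i],p)
        s=sense();R=np.array(s['ee_rot']);print(R.T@(p-s['tcp_pos']))
b=cv2.imread('pics/t7.png')
rb=onz('top',254.1,167.6,.08);print(onz('top',220+267/4-.37,135+137/4-.37,.08),onz('top',220+137/4-.37,135+132/4-.37,.08))
```

```text
[ 232  114   58   59 2648] [260.48111782 142.60045317] [ 0.51089963 -0.40882365  0.09      ]
[0.0421643  0.00269526 0.20278595]
[ 0.59158565 -0.20241439  0.08      ] [ 0.5966602  -0.08810095  0.08      ]
```

Call:
{"op": "jog_arm", "data": {"rows": [[[0.02,0.0025,0,0],[0.0215,0,0,0],[0,0,0.03,0],[0,0,0.03,0],[0,0,0.03,0],[0,0,0.03,0],[0,0,0.03,0],[0,0,0.02,0],[0,0,0.0175,0],[0,0,0,0],[0,0,0,0]]]}}

```text
time_s: 18.6
tcp_pos: [0.5105, -0.4098, 0.1057]
ee_rot: [[0.998, -0.061, 0.001], [-0.061, -0.998, -0.001], [0.002, 0.001, -1.0]]
wrist_force: [0.0, -0.6, -0.3]
gripper_width: 1.0
gripper_force: 0.0
```

Call:
{"op": "jog_arm", "data": {"rows": [[[0,0,0,0],[0,0,0,0],[0,0,0,0],[0,0,0,0],[0,0,0,0],[0,0,0,0],[0,0,0,0],[0,0,0,0]]], "claw": 0.0}}

```text
time_s: 19.6
tcp_pos: [0.5098, -0.4097, 0.105]
ee_rot: [[0.998, -0.062, 0.0], [-0.062, -0.998, -0.0], [0.0, 0.0, -1.0]]
wrist_force: [-1.2, 1.3, 3.4]
gripper_width: 0.682
gripper_force: 30.0
```

Call:
{"op": "jog_arm", "data": {"rows": [[[0,0,-0.01,0],[0,0,-0.02,0],[0,0,-0.03,0],[0,0,-0.03,0],[0,0,-0.04,0],[0.0034,-0.0136,0,0],[0.0067,-0.027,0,0],[0.0067,-0.027,0,0],[0.0067,-0.027,0,0],[0.0067,-0.027,0,0],[0.0067,-0.027,0,0],[0.0067,-0.027,0,0],[0.0067,-0.027,0,0],[0.0067,-0.027,0,0],[0.0067,-0.027,0,0],[0.0034,-0.0134,0,0],[0,0,0,0],[0,0,0,0]]]}}

```text
time_s: 21.85
tcp_pos: [0.593, -0.1449, 0.2343]
ee_rot: [[0.998, -0.062, -0.001], [-0.062, -0.998, -0.0], [-0.001, 0.0, -1.0]]
wrist_force: [-0.3, -1.2, -1.8]
gripper_width: 0.683
gripper_force: 30.0
```

```bash
python3 look.py 8; python3 -c "
from h import *
a=save('wrist','w8');s=cv2.imread('pics/s8.png')
cv2.imwrite('pics/c8.png',np.hstack([cv2.resize(s[110:260,170:320],(400,400)),cv2.resize(a[:,:,::-1],(400,300),dst=None) if 0 else cv2.copyMakeBorder(cv2.resize(a[:,:,::-1],(400,300)),0,100,0,0,0)]))"
```

```text
21.95 [ 0.59302855 -0.14516367  0.23458623] [ 0.65060823 -0.35775837 -2.40726963]
150 [ 237  138   38   46 1062] [ 0.6219 -0.094   0.08  ]
185 [239 140  34  43 904] [ 0.6201 -0.094   0.08  ]
```

View pics/c8.png

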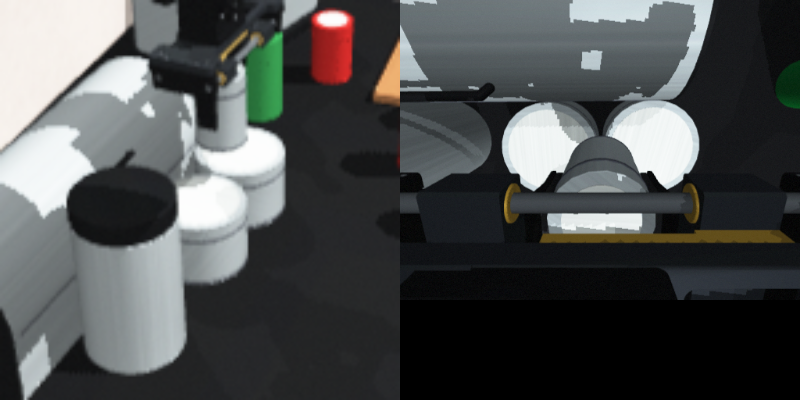

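The small tin hangs centred over the join at (601,130) in the wrist panel and upright in the side panel at (222,115). Now I lower it.

Call:
{"op": "jog_arm", "data": {"rows": [[[0,0,0.01,0],[0,0,0.01,0],[0,0,0.01,0],[0,0,0.01,0],[0,0,0.004,0],[0,0,0.002,0],[0,0,0,0]]]}}

```text
time_s: 22.88
tcp_pos: [0.5936, -0.1443, 0.1889]
ee_rot: [[0.998, -0.062, 0.0], [-0.062, -0.998, -0.0], [0.0, 0.0, -1.0]]
wrist_force: [-0.1, -0.8, -2.2]
gripper_width: 0.683
gripper_force: 30.0
```

Call:
{"op": "jog_arm", "data": {"rows": [[[0,0,0.001,0],[0,0,0.001,0],[0,0,0,0]]]}}

```text
time_s: 23.25
tcp_pos: [0.5934, -0.1443, 0.1868]
ee_rot: [[0.998, -0.062, 0.0], [-0.062, -0.998, 0.0], [0.0, -0.0, -1.0]]
wrist_force: [-0.6, -0.1, -2.6]
gripper_width: 0.685
gripper_force: 30.0
```

Call:
{"op": "jog_arm", "data": {"rows": [[[0,0,0.0005,0],[0,0,0.0005,0],[0,0,0,0]]]}}

```text
time_s: 23.62
tcp_pos: [0.5934, -0.1443, 0.1857]
ee_rot: [[0.998, -0.062, -0.0], [-0.062, -0.998, 0.0], [-0.0, 0.0, -1.0]]
wrist_force: [-0.9, -0.7, -2.6]
gripper_width: 0.684
gripper_force: 30.0
```

Call:
{"op": "jog_arm", "data": {"rows": [[[0,0,0.0005,0],[0,0,0.0005,0],[0,0,0,0]]]}}

```text
time_s: 24.0
tcp_pos: [0.5934, -0.1444, 0.185]
ee_rot: [[0.998, -0.062, 0.0], [-0.062, -0.998, -0.0], [0.0, 0.0, -1.0]]
wrist_force: [-1.5, 1.2, 0.1]
gripper_width: 0.684
gripper_force: 30.0
```

Call:
{"op": "jog_arm", "data": {"rows": [[[0,0,0.0005,0],[0,0,0,0]]]}}

```text
time_s: 24.25
tcp_pos: [0.5934, -0.1443, 0.185]
ee_rot: [[0.998, -0.062, 0.0], [-0.062, -0.998, -0.0], [0.0, 0.0, -1.0]]
wrist_force: [-2.0, 2.0, 3.2]
gripper_width: 0.683
gripper_force: 30.0
```

Contact: force went from -2.6 to +3 N. Release and rise.

Call:
{"op": "jog_arm", "data": {"rows": [[[0,0,0,0],[0,0,0,0],[0,0,0,0],[0,0,0,0],[0,0,0,0]]], "claw": 1.0}}

```text
time_s: 24.88
tcp_pos: [0.5935, -0.1443, 0.1842]
ee_rot: [[0.998, -0.062, 0.0], [-0.062, -0.998, -0.0], [0.0, 0.0, -1.0]]
wrist_force: [-0.5, -0.1, -0.4]
gripper_width: 0.995
gripper_force: 0.0
```

Call:
{"op": "jog_arm", "data": {"rows": [[[0,0,-0.01,0],[0,0,-0.02,0],[0,0,-0.03,0],[0,0,-0.04,0],[0,0,-0.05,0],[-0.05,0,0,0],[-0.06,0,0,0],[-0.06,0,0,0],[0,0,0,0],[0,0,0,0]]]}}

```text
time_s: 26.12
tcp_pos: [0.4243, -0.1339, 0.3356]
ee_rot: [[0.998, -0.062, 0.003], [-0.062, -0.998, -0.0], [0.003, 0.0, -1.0]]
wrist_force: [0.4, -0.4, 0.3]
gripper_width: 1.001
gripper_force: 0.0
```

```bash
python3 look.py 9; python3 -c "
from h import *
a=save('wrist','w9')[:,:,::-1];s=cv2.imread('pics/s9.png')
f=lambda i:cv2.copyMakeBorder(cv2.resize(i,(400,300)),0,100,0,0,0)
cv2.imwrite('pics/c9.png',np.hstack([cv2.resize(s[110:260,170:320],(400,400)),f(a)]))
k,l,st,c=cv2.connectedComponentsWithStats((a.min(2)>130).astype(np.uint8))
for i in range(1,k):
  if st[i,4]>800:
    x,y,w,h,A=st[i];print(st[i],[onz('wrist',x+w/2-.5,y+h/2-.5,z).round(4) for z in(.08,.17)])"
```

```text
26.225 [ 0.42503123 -0.13380031  0.33470318] [ 0.96405911 -0.03199768  1.30880297]
150 [ 231  204   40   36 1017] [ 0.408 -0.075  0.08 ]
185 [275 154  27  30 611] [ 0.5929 -0.2081  0.08  ]
185 [239 158  26  25 475] [ 0.5883 -0.0797  0.08  ]
185 [233 208  38  31 845] [ 0.4028 -0.0784  0.08  ]
[ 153    0   92   74 5120] [array([ 0.5814, -0.0784,  0.08  ]), array([ 0.559 , -0.0938,  0.17  ])]
[ 224    0   68   25 1233] [array([ 0.6011, -0.1443,  0.08  ]), array([ 0.5736, -0.1426,  0.17  ])]
[ 262    0  100   72 4948] [array([ 0.5748, -0.2018,  0.08  ]), array([ 0.5541, -0.1852,  0.17  ])]
[ 434  163   37   36 1055] [array([ 0.4015, -0.3737,  0.08  ]), array([ 0.4257, -0.3125,  0.17  ])]
```

View pics/c9.png

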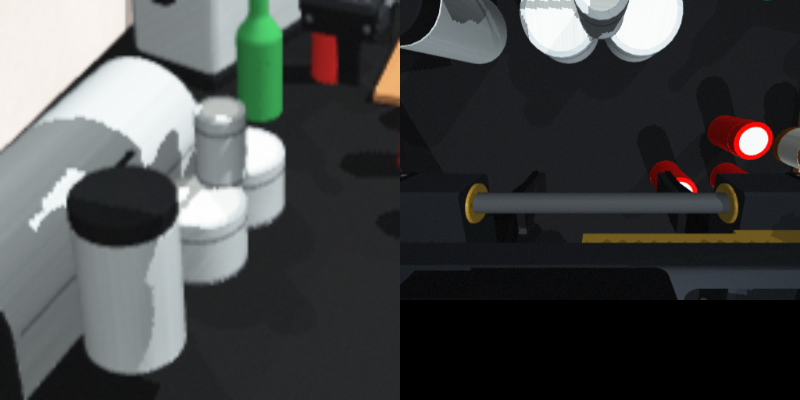

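The small tin stands upright across the join, at (220,140) in the side panel. Both wide tins are snug to the bin and the gripper is clear.

```bash
python3 -c "
from station import finish_job;print(finish_job())"
```

```text
the job is handed in; nothing more can be done
None
```

I slid the stray tin up against the bread bin and the row tin (measured gaps about 2–4 mm), stood the small tin upright and centred across the join, and handed the job in at about 26 s; no verdict was returned.

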